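# Set the specimen slide to the mark and clip its table on

## Task

Crank the handwheel of the specimen slide until the carriage's pointer lines up with the point of the tall, wedge-nosed rider on the scale (not the low square one). Then take the loose open-ended steel clip from the bench and push it sideways, flat on the specimen table, fully home into the groove under the spindle's head, and let go. Leave the slide at the mark and do not shove or tip the jar, the specimen box, the tube rack or the wash bottle.

Things in the scene. Friction and masses are not known exactly. Their poses are not given: they have to be found in the camera images.
- bed: White bed of the specimen slide, fixed to the bench, 160 x 370 mm, 30 mm high; it stands at a different place and yaw (within 0.3 rad) each time. Origin on the bench surface below the middle of the carriage's travel; its y axis is the direction of travel. In its frame the bed spans x -60..100 mm, y -260..110 mm; the vertical handwheel axis is at y = -200 mm, x = 0, and the scale with the riders runs along y at x = 84 mm.
- wheel_axis (a point): Centre of the flat, dark steel handwheel (120 mm diameter, vertical axis), at its upper face, 64 mm above the bench. A 32 mm steel hub rises 8 mm above it.
- crank_handle_mid (a point): The upright black round crank handle on the handwheel, 22 mm in diameter, standing 50 mm above the wheel's upper face, 45 mm from the wheel axis; it revolves freely on its own pin. The point is on the handle's axis, 30 mm above its foot and 20 mm below its top (95 mm above the bench). About 5 N at the handle turns the wheel; it stays where it is left.
- handwheel (a joint): Handwheel angle in rad, growing anticlockwise seen from above. One anticlockwise turn moves the carriage 20 mm along the bed's +y, away from the wheel; clockwise brings it back. The carriage can only be moved by the wheel; it has end stops 55 mm either side of the middle.
- carriage (a joint): Carriage position along the bed's y in m; 0 at the middle of the travel, positive away from the handwheel.
- pointer (a point): Tip of the dark pointer (5 mm wide) that sticks out of the carriage towards the scale; moves with the carriage.
- mark (a point): Point of the tall rider on the scale: a fixed steel block 30 mm wide and 40 mm high with an upright wedge nose facing the carriage; it stands on the bed, to one side or the other of the pointer. The pointer is set when it has the same y as this point in the bed's frame. The point is at the nose, 20 mm above the bed's top; its axes are those of the bed.
- plain_rider: The other rider on the scale, a low square steel block 22 x 30 mm and 10 mm high without a nose: not the mark. Origin under its nose side, on the bed.
- groove (a point): Point on the carriage's spindle axis at the upper face of the round specimen table (110 mm diameter, aluminium, its upper face 68 mm above the bench, free to slide the clip on). Above the table the spindle has a neck 18 mm in diameter and 11 mm high (the groove), then a head 28 mm in diameter and 12 mm high. The clip may enter from any side.
- clip_grip (a point): Centre (half-way up) of the upright finger grip of the loose steel clip, 25 mm above the clip's underside. The grip is a block 26 mm long (clip x), 14 mm thick (clip y), rising from the 7 mm thick plate to 43 mm above the underside. The clip is a flat fork 95 mm long overall, 44 mm wide (52 mm over the flared tips), 0.1 to 0.16 kg; its x axis points from the grip towards the open end, z up. Starts flat on the bench.
- clip_seat (a point): Where the neck's centre comes to lie when the clip is fully home: on the clip's centre line at its underside, 45 mm from the grip's centre along the clip's x. The slot is 22 mm wide, runs from 9.5 mm behind this point to 18 mm ahead of it, and then flares for 15 mm to about 36 mm wide at the open end, 33 mm ahead of this point.
- jar: Bystander: clear specimen jar with a white lid, 64 mm in diameter, 68 mm high, loose. Origin under its centre.
- specimen_box: Bystander: open white plastic box 75 x 75 x 42 mm, loose. Origin under its centre.
- wash_bottle: Bystander: white wash bottle, 68 mm in diameter, 205 mm high with its bent spout, loose. Origin under its centre.
- tube_rack: Bystander: white rack 60 x 130 mm holding four capped tubes in a row along its y, 82 mm high overall, loose as one piece, on the robot's side of the bed. Origin under its centre.
Mind the look-alikes: they are no part of the job. What is shaped like the part that bears clip_grip but blue or yellow is not meant.

How it is judged:
By the outcome, as a careful person would: the job done as asked, in the order asked, and still so for the second after the job is handed in, with the robot touching nothing.
It also fails if it takes over 64 s, if anything falls off the work surface, if the arm or the gripper's body presses on something with over 40 N, if the wrist force passes 120 N, or if a joint passes its speed limit or range.

## Robot

A 6-joint arm with a two-finger parallel gripper is mounted at the origin on the work surface. World frame = base frame: x ahead of the robot, y to its left, z up, the work surface at z = 0. Lengths are in m, angles in rad, forces in N, time in s.
With the tool pointing down it reaches from about 0.35 to 0.975 m from the base axis. Payload 4.9 kg.
Tool frame: the origin (TCP) lies at the very end of the fingers, on their centre line; the grasp point (between the pads) lies manip.grip_point_offset behind it (manip.grip_point_offset is the distance from the TCP to the grasp point, in m); z points along the fingers, y is the line along which they close (so a half turn about z gives the same grasp; the last joint's range is limited). The gripper opens to 85 mm and grips with 20 to 120 N. Pads are 22 mm wide; open, the fingers measure 114 mm over their backs; the gripper's body (76 mm by 85 mm) begins 54 mm behind the grasp point. The pads swing forward as they close: fully open they stand 13 mm farther back than shut.
Start: joints at [1.205, 0.053, 1.613, -0, 1.476, -0.119], TCP at [0.153, 0.606, 0.231] pointing down, gripper open.
Joint ranges: [-3.01, 3.01], [-1.01, 2.22], [0.06, 2.58], [-1.02, 4.17], [0.09, 2.62], [-3.14, 3.14]. Speed limits (rad/s): [2.57, 2.57, 3.14, 3.14, 3.14, 3.14].

## Interface

Orientations are given as a unit quaternion [w, x, y, z].
In Python, from plant import manip gives the robot as it stands.
- The arm moves only by the shell command python3 -m crank 'ROWS' [OPENING]. ROWS is JSON, a list of rows, each an object of numbers: "x", "y", "z": the shift along the tool's x, y, z in cm; "turn": the turn about the tool's z in rad. In form: [{"x": .., "y": .., "z": .., "turn": ..}, ...]. A call has 1 to 5 rows; each row shifts and turns the commanded pose from where the row before left it, along the tool's axes as they then stand; what a row does not reach is not made up. A row lasts 1/10 s, in which the tool goes at most 50 mm and 8.59 degrees, less where a joint would pass 70% of its speed; a pose out of reach is approached as far as the arm can. A call with a gripper value outside its range is refused whole. OPENING is the opening in per cent of the stroke, from 0 (shut) to 100 (fully open), set as the call begins (- or left out, the last holds). The fingers move at their own pace and stop on an object; the grip force is fixed at half the most. Time passes only in rows, so rows that do not move let the fingers close. It gives the time, the measured TCP pose, the force, the opening and the grip force at its end, in the units of the state.
- manip.state(): the state, without advancing time (a new reading comes with each control period).
- manip.grab_frame(name): name is "scene" or "top" or "wrist"; returns (picture, depth): 400x640x3 uint8, red, green, blue; 400x640 float32, m along the optical axis (not along the pixel's ray), 0 where there is no reading.
- manip.camera_model(name): a dict with "mtx" (3x3 intrinsics, pixels), "world_to_cam" (4x4, takes a point from world to camera coordinates). Camera axes: x right, y down, z forward; pixel columns grow to the right and rows downward; lengths in m; the calibration is good to about 2 mm. A picture is of the moment at which its call begins: read the wrist's pose just before it. camera_model takes no time and is no camera call; for the wrist camera it gives the pose at the moment of the call.
- manip.job_done(): hands the job in; it is judged then, once.
The state is a dict: "time": time; "joint_pos": joint angles; "joint_vel": joint speeds; "joint_efforts": joint torques, N m; "tool_pos": TCP position; "tool_rot": TCP orientation; "contact_force": force on the tool from outside, world axes, zero at the start; "ft_torque": the same for the moment, N m; "gripper_width": opening from 0.0 (shut) to 1.0 (fully open); "grasp_force": force on a finger pad.
Only numpy, scipy, OpenCV 4.12 (cv2) and the standard library are available. Lean on these libraries where they do the work, as an engineer would, in place of code of your own. Each camera call takes 0.05 s, during which the arm holds its last target. There are 200 camera calls.

## Working session

There is one attempt and no reset: what is moved stays moved. The work goes in short steps, Python scripts to look and compute and a shell command to move; the robot and the scene stay as the last step left them, time stands still between calls to the robot, and variables do not carry over. Pictures are saved under pics/ and viewed, at most 10 in all, crops included, and the job is handed in when it is done.

```bash
ls; mkdir -p pics; python3 - <<'E'
from plant import manip
import numpy as np, cv2
print(manip.state(), manip.grip_point_offset)
for n in ("scene","top"):
    im,d=manip.grab_frame(n); np.savez("%s0.npz"%n,im=im,d=d,**{k:np.array(v) for k,v in manip.camera_model(n).items() if k in("mtx","world_to_cam")})
    cv2.imwrite(f"pics/{n}0.png",im[:,:,::-1])
E
```

```text
pics
{'time': 0.0, 'joint_pos': array([ 1.20499538e+00,  5.33691889e-02,  1.61431595e+00,  5.32564090e-05,
        1.47602510e+00, -1.18960081e-01]), 'joint_vel': array([-0.00055377,  0.00023368, -0.00129928,  0.00012082,  0.00013799,
        0.00012452]), 'joint_efforts': array([-4.30780165e-04, -3.93665814e+01, -3.70183575e+01, -2.80497972e-05,
        6.93685783e-03, -1.04534612e-05]), 'tool_pos': array([0.15244479, 0.60546572, 0.23004228]), 'tool_rot': array([-2.79855532e-04,  1.23109794e-01,  9.92392491e-01, -1.02147754e-03]), 'contact_force': array([0.70503052, 0.57418092, 0.09303414]), 'ft_torque': array([-0.0177702 , -0.01516434,  0.00120803]), 'grasp_force': 0.0, 'gripper_width': 0.9975040180025164} 0.0187
```

View pics/scene0.png

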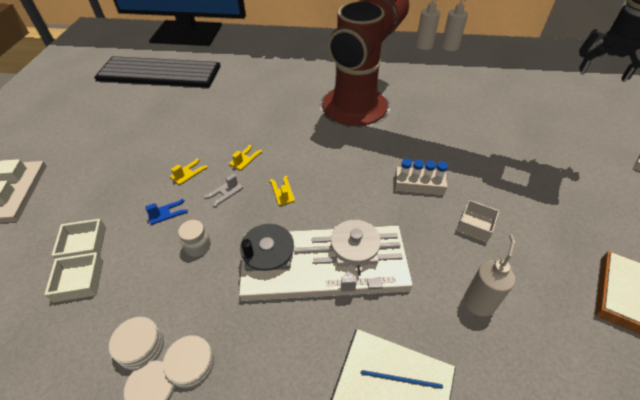

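View pics/top0.png

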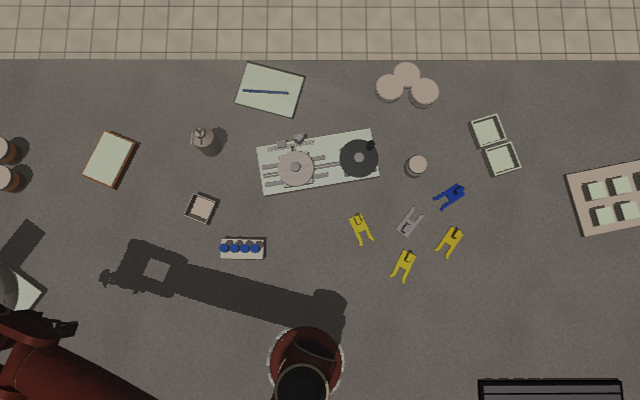

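The grey (steel) clip is at top (410,222) / scene (225,190). The yellow ones at top (361,228), (404,265), (449,241) and the blue one at (449,196) are look-alikes. The bed is at top (318,162), with the wheel at (359,158) and the table at (296,168). I'll enlarge to confirm the clip and the riders.

```bash
cat > h.py <<'E'
import numpy as np, cv2
def load(n):
    z=np.load(f"{n}.npz"); return z["im"],z["d"],z["mtx"],z["world_to_cam"]
def ray(K,W,u,v,z):
    C=np.linalg.inv(W); d=C[:3,:3]@np.linalg.inv(K)@np.array([u,v,1.]); o=C[:3,3]
    return o+d*(z-o[2])/d[2]
def cloud(d,K,W):
    v,u=np.mgrid[:d.shape[0],:d.shape[1]]; p=np.stack([(u-K[0,2])/K[0,0]*d,(v-K[1,2])/K[1,1]*d,d,np.ones_like(d)],-1)
    return (p@np.linalg.inv(W).T)[...,:3]
def proj(K,W,p):
    q=K@(W@np.append(p,1))[:3]; return q[:2]/q[2]
E
python3 - <<'E'
from h import *
im,d,K,W=load("top0"); P=cloud(d,K,W)
print("cam",np.linalg.inv(W)[:3,3],K[0,0])
for n,(u,v) in dict(bench=(340,210),wheel=(345,158),table=(285,170),bed=(325,182),rack=(242,240),clip=(416,217)).items(): print(n,P[v,u].round(4), d[v,u])
im2,d2,K2,W2=load("scene0");P2=cloud(d2,K2,W2)
for n,(u,v) in dict(wheel=(280,245),table=(345,240),hub=(356,233),nose=(348,280)).items(): print(n,P2[v,u].round(4))
a=cv2.resize(im[120:250,250:470],None,fx=3.6,fy=3.6,interpolation=cv2.INTER_CUBIC)[:300]
b=cv2.resize(im2[170:310,200:420],None,fx=3.6,fy=3.6,interpolation=cv2.INTER_CUBIC)
c=cv2.resize(im[120:250,250:470],None,fx=3.6,fy=3.6,interpolation=cv2.INTER_CUBIC)
cv2.imwrite("pics/c1.png",c[:,:,::-1]);cv2.imwrite("pics/c2.png",b[:,:,::-1])
E
```

```text
cam [ 0.27420597 -0.03758414  1.36030269] 435.0472162378012
bench [ 0.4592 -0.1069  0.0014] 1.3714811
wheel [ 0.6123 -0.1208  0.0614] 1.3374364
table [0.5724 0.0623 0.0712] 1.3195318
bed [ 0.5431 -0.0595  0.0318] 1.3547822
rack [0.3638 0.1943 0.0281] 1.3267158
clip [ 0.4371 -0.347  -0.0027] 1.3740281
wheel [ 0.6111 -0.1328  0.0626]
table [1.0871 0.0184 0.7974]
hub [0.5814 0.0319 0.0914]
nose [0.685  0.0225 0.07  ]
```

View pics/c1.png

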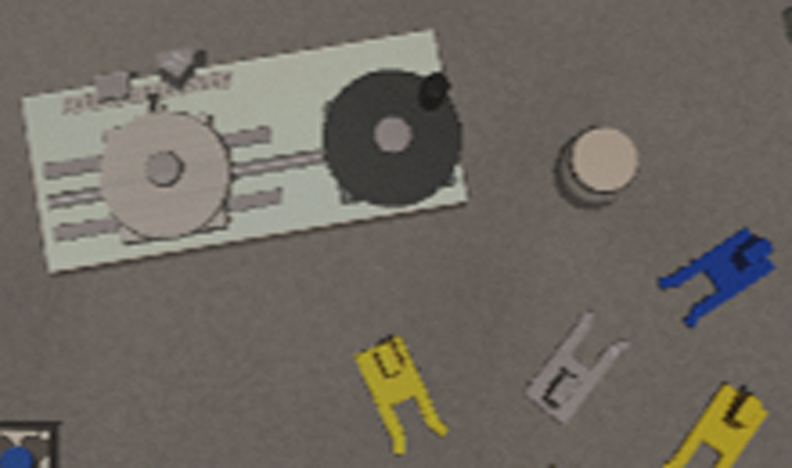

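View pics/c2.png

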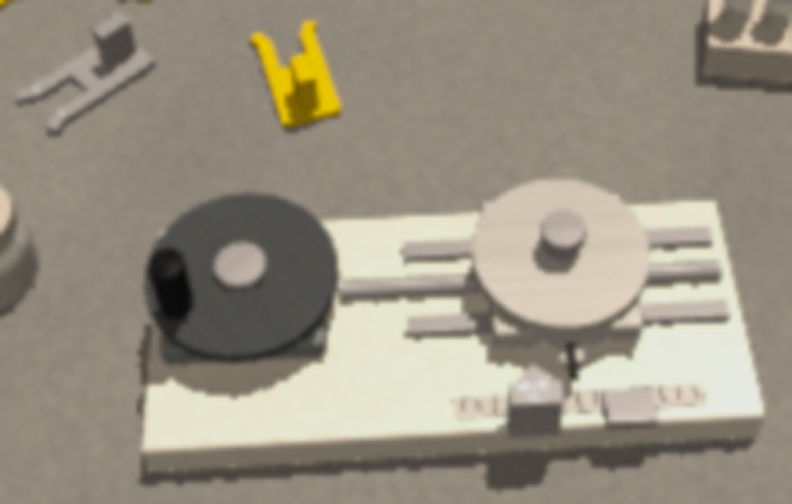

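Crop c1 shows the steel clip with its grip at about (560,388) and its fork opening to the upper right. The wedge-nosed tall rider is at (181,65), to the wheel side of the pointer (152,98). The plain rider is at (113,85). So the wheel turns clockwise, roughly one turn. Now to measure.

```bash
cat > m1.py <<'E'
from h import *
im,d,K,W=load("top0"); hsv=cv2.cvtColor(im,cv2.COLOR_RGB2HSV)
im2,d2,K2,W2=load("scene0"); hsv2=cv2.cvtColor(im2,cv2.COLOR_RGB2HSV)
def blob(mask,c,r):
    m=np.zeros(mask.shape,np.uint8); cv2.circle(m,c,r,255,-1); m&=mask.astype(np.uint8)*255
    cs,_=cv2.findContours(m,cv2.RETR_EXTERNAL,cv2.CHAIN_APPROX_NONE); return max(cs,key=cv2.contourArea)
g=lambda u,v:(250+u/3.6,120+v/3.6)
for n,u,v in [("hub",392,134),("head",164,169),("clip",580,370),("wheel",360,110),("handle",434,90),("bench",500,300),("table",130,200),("bed",280,100)]:
    a,b=map(int,g(u,v)); print(n,im[b,a],hsv[b,a])
V=hsv[...,2]; 
wh=blob(V<75,(359,158),24); (c,s,a)=cv2.fitEllipse(cv2.convexHull(wh)); print("wheel top",c,s,ray(K,W,*c,.064))
clip=blob((V>125)&(hsv[...,1]<60),(410,222),22); r=cv2.minAreaRect(clip);print("clip",r,cv2.contourArea(clip)); 
print(np.array([ray(K,W,*p,.004)[:2] for p in cv2.boxPoints(r)]).round(4))
for n,(u,v),z in [("hub",(392,134),.072),("head",(164,169),.091),("grip top",(560,388),.043),("handle top",(436,84),.114),("nose",(178,84),.05),("ptr",(152,97),.05)]: print(n,ray(K,W,*g(u,v),z).round(4))
g2=lambda u,v:(200+u/3.6,170+v/3.6)
for n,(u,v),z in [("hub",(240,264),.072),("head",(562,224),.091),("grip top",(113,28),.043),("handle top",(167,257),.114),("nose top",(533,368),.07),("ptr",(571,343),.05),("ptrend",(572,373),.05)]: print("s",n,ray(K2,W2,*g2(u,v),z).round(4))
E
python3 m1.py
```

```text
hub [131 122 119] [  8  23 131]
head [128 122 118] [ 12  20 128]
clip [132 123 121] [  5  21 132]
wheel [60 59 57] [20 13 60]
handle [44 42 42] [ 0 12 44]
bench [98 93 86] [18 31 98]
table [150 141 134] [ 13  27 150]
bed [166 168 154] [ 34  21 168]
wheel top (359.220458984375, 157.1785125732422) (37.988006591796875, 41.205665588378906) [ 0.61417799 -0.16434259  0.064     ]
clip ((409.6800537109375, 221.90528869628906), (13.590865135192871, 27.512205123901367), 38.290164947509766) 136.0
[[ 0.4002 -0.2809]
 [ 0.4683 -0.3369]
 [ 0.4415 -0.3695]
 [ 0.3738 -0.3134]]
hub [ 0.6119 -0.1625  0.072 ]
head [0.5771 0.0294 0.091 ]
grip top [ 0.3987 -0.3036  0.043 ]
handle top [ 0.6433 -0.1955  0.114 ]
nose [0.6624 0.0199 0.05  ]
ptr [0.6508 0.0423 0.05  ]
s hub [ 0.6161 -0.1607  0.072 ]
s head [0.579 0.032 0.091]
s grip top [ 0.4048 -0.3018  0.043 ]
s handle top [ 0.6431 -0.1932  0.114 ]
s nose top [0.667  0.0214 0.07  ]
s ptr [0.6361 0.0429 0.05  ]
s ptrend [0.6563 0.0445 0.05  ]
```

```bash
R='{"x":-3.5,"y":-3.4}'; python3 -m crank '[{"x":-3.5,"y":-3.4},{"x":-3.5,"y":-3.4},{"x":-3.5,"y":-3.4},{"x":-3.5,"y":-3.4},{"x":-3.5,"y":-3.4}]' 100
python3 -m crank '[{"x":-3.5,"y":-3.4},{"x":-3.5,"y":-3.4},{"x":-3.5,"y":-3.4},{"x":-3.5,"y":-3.4},{"x":-3.5,"y":-3.4}]'
python3 -m crank '[{"x":-3.5,"y":-3.4},{"x":-3.5,"y":-3.4},{"x":-3.5,"y":-3.4},{"x":-3.5,"y":-3.4},{}]'
```

```text
schema error: expected keys x, y, z, turn
schema error: expected keys x, y, z, turn
schema error: expected keys x, y, z, turn
```

```bash
python3 -m crank '[{"x":-3.5,"y":-3.4,"z":0,"turn":0},{"x":-3.5,"y":-3.4,"z":0,"turn":0},{"x":-3.5,"y":-3.4,"z":0,"turn":0},{"x":-3.5,"y":-3.4,"z":0,"turn":0},{"x":-3.5,"y":-3.4,"z":0,"turn":0}]' 100
python3 -m crank '[{"x":-3.5,"y":-3.4,"z":0,"turn":0},{"x":-3.5,"y":-3.4,"z":0,"turn":0},{"x":-3.5,"y":-3.4,"z":0,"turn":0},{"x":-3.5,"y":-3.4,"z":0,"turn":0},{"x":-3.5,"y":-3.4,"z":0,"turn":0}]'
python3 -m crank '[{"x":-3.5,"y":-3.4,"z":0,"turn":0},{"x":-3.5,"y":-3.4,"z":0,"turn":0},{"x":-3.5,"y":-3.4,"z":0,"turn":0},{"x":-3.5,"y":-3.4,"z":0,"turn":0},{"x":0,"y":0,"z":0,"turn":0}]'
```

```text
time: 0.6
tool_pos: [0.2812, 0.3966, 0.2307]
tool_rot: [-0.0, 0.123, 0.992, -0.0]
contact_force: [-0.2, 1.3, 0.8]
gripper_width: 1.003
grasp_force: 0.0
time: 1.1
tool_pos: [0.4094, 0.1889, 0.231]
tool_rot: [0.0, 0.123, 0.992, 0.0]
contact_force: [0.4, 0.1, 0.6]
gripper_width: 0.998
grasp_force: 0.0
time: 1.6
tool_pos: [0.5131, 0.0203, 0.2307]
tool_rot: [-0.0, 0.126, 0.992, -0.001]
contact_force: [-1.1, -0.5, -0.4]
gripper_width: 1.004
grasp_force: 0.0
```

```bash
cat > snap.py <<'E'
import sys; from plant import manip; import numpy as np, cv2
n,out=sys.argv[1],sys.argv[2]
m=manip.camera_model(n); im,d=manip.grab_frame(n)
np.savez(f"{out}.npz",im=im,d=d,mtx=np.array(m["mtx"]),world_to_cam=np.array(m["world_to_cam"]))
cv2.imwrite(f"pics/{out}.png",im[:,:,::-1])
C=np.linalg.inv(np.array(m["world_to_cam"])); print(C.round(3))
E
python3 snap.py wrist w1
```

```text
[[ 0.25   0.924  0.29   0.439]
 [ 0.968 -0.238 -0.077  0.04 ]
 [-0.002  0.3   -0.954  0.373]
 [ 0.     0.     0.     1.   ]]
```

View pics/w1.png

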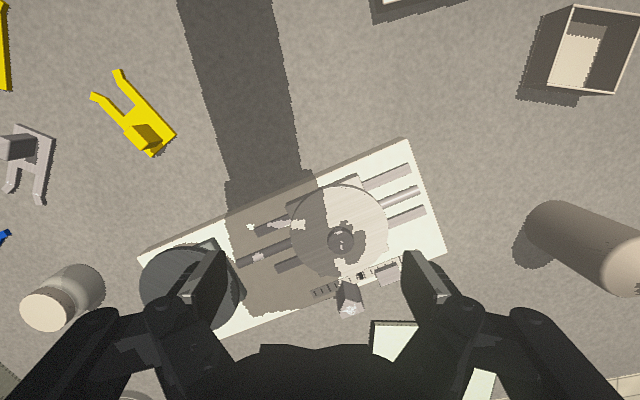

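The wrist view shows the spindle head at (340,238), the tall rider at (348,298) and the pointer near (360,275); the finger hides the handle. Moving above the handle at about (0.644,-0.195).

```bash
python3 -m crank '[{"x":-3.6,"y":-3.4,"z":0,"turn":0},{"x":-3.6,"y":-3.4,"z":0,"turn":0},{"x":-3.6,"y":-3.4,"z":0,"turn":0},{"x":-3.6,"y":-3.4,"z":0,"turn":0},{"x":-3.6,"y":-3.4,"z":0,"turn":0}]' 100
python3 -m crank '[{"x":0,"y":0,"z":3,"turn":0},{"x":0,"y":0,"z":3,"turn":0},{"x":0,"y":0,"z":0,"turn":0},{"x":0,"y":0,"z":0,"turn":0}]'
python3 snap.py wrist w2
```

```text
time: 2.15
tool_pos: [0.6452, -0.1841, 0.2309]
tool_rot: [-0.0, 0.122, 0.992, 0.0]
contact_force: [0.6, 1.4, 0.0]
gripper_width: 1.0
grasp_force: 0.0
time: 2.55
tool_pos: [0.644, -0.1827, 0.1707]
tool_rot: [-0.001, 0.122, 0.992, 0.0]
contact_force: [-0.2, 0.3, 0.4]
gripper_width: 1.0
grasp_force: 0.0
[[ 0.242  0.926  0.29   0.57 ]
 [ 0.97  -0.231 -0.072 -0.164]
 [ 0.     0.299 -0.954  0.314]
 [ 0.     0.     0.     1.   ]]
```

View pics/w2.png

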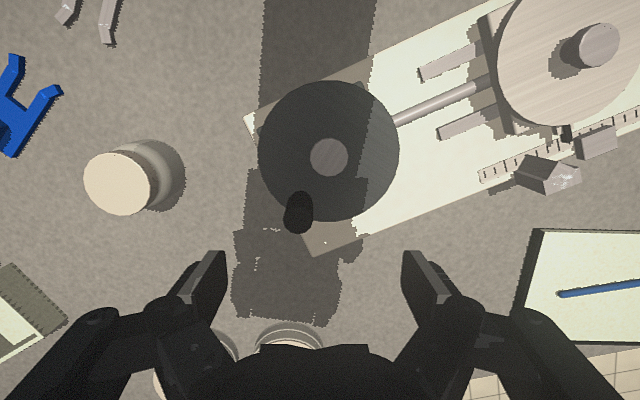

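```bash
python3 - <<'E'
from h import *
im,d,K,W=load("w2"); hsv=cv2.cvtColor(im,cv2.COLOR_RGB2HSV);V=hsv[...,2]
print([V[y,x] for x,y in [(300,120),(297,215),(329,157),(570,45),(566,132)]])
def big(m,box):
    z=np.zeros(m.shape,np.uint8);x0,y0,x1,y1=box;z[y0:y1,x0:x1]=m[y0:y1,x0:x1]*255
    return max(cv2.findContours(z,cv2.RETR_EXTERNAL,cv2.CHAIN_APPROX_NONE)[0],key=cv2.contourArea)
h=big(V<30,(270,180,330,245)); print("handle bbox",cv2.boundingRect(h)); c,r=cv2.minEnclosingCircle(h)
x,y,w,hh=cv2.boundingRect(h); print("handle top",ray(K,W,x+w/2-1,y+hh-w/2,.114).round(4),"foot",ray(K,W,x+w/2+1,y+w/2,.066).round(4))
hub=big((V>60),(305,135,352,182)); e=cv2.fitEllipse(hub);print("hub",e,ray(K,W,*e[0],.072).round(4))
print("head",ray(K,W,601,45,.091).round(4))
P=cloud(d,K,W)
for p in [(566,130),(566,138),(545,155),(300,120),(597,40)]: print(p,P[p[1],p[0]].round(4))
cv2.imwrite("pics/c3.png",cv2.resize(im[90:200,460:640],None,fx=4,fy=4,interpolation=cv2.INTER_CUBIC)[:,:,::-1])
E
```

```text
[np.uint8(60), np.uint8(38), np.uint8(106), np.uint8(84), np.uint8(74)]
handle bbox (295, 232, 1, 1)
handle top [ 0.6542 -0.1994  0.114 ] foot [ 0.6748 -0.2061  0.066 ]
hub ((333.4158630371094, 157.31004333496094), (44.8838005065918, 47.528499603271484), 137.69078063964844) [ 0.6153 -0.1588  0.072 ]
head [0.5812 0.0323 0.091 ]
(566, 130) [0.6448 0.0414 0.0502]
(566, 138) [0.6516 0.0409 0.0509]
(545, 155) [0.6692 0.0368 0.0315]
(300, 120) [ 0.5806 -0.178   0.0647]
(597, 40) [0.5775 0.0304 0.0901]
```

View pics/c3.png

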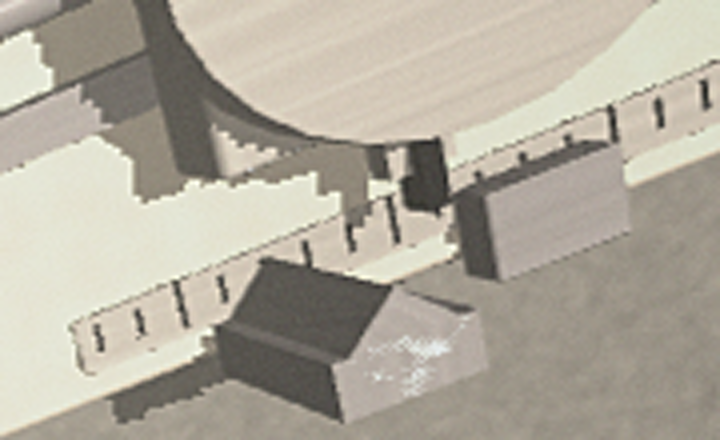

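```bash
python3 - <<'E'
from h import *
im,d,K,W=load("w2"); P=cloud(d,K,W)
Q=P[185:240,275:320].reshape(-1,3); Q=Q[Q[:,2]>.108]; print("handle",len(Q),Q.mean(0),Q.min(0),Q.max(0))
hub=np.array([.615,-.160]); print("hubpx",ray(K,W,329.5,157,.072))
Q=P[10:80,560:640].reshape(-1,3); Q=Q[Q[:,2]>.084]; Q=Q[Q[:,2]<.1];print("head",len(Q),Q.mean(0),Q.min(0),Q.max(0))
Q=P[130:185,240:420].reshape(-1,3); Q=Q[(Q[:,2]>.0685)&(Q[:,2]<.08)]; print("hub",len(Q),Q.mean(0),Q.min(0),Q.max(0))
b=np.array([-.183,.983])
nt=ray(K,W,558.75,162,.07);nb=ray(K,W,525.5,155.3,.03);pt=ray(K,W,567.5,141,.052)
for n,p in(("nt",nt),("nb",nb),("ptr",pt)): print(n,p.round(4),"y",(p[:2]-hub)@b-.2)
E
```

```text
handle 707 [ 0.64380934 -0.19443428  0.11561847] [ 0.57031885 -0.20557541  0.10811067] [ 0.65595702 -0.16408443  0.3136024 ]
hubpx [ 0.61430686 -0.16184309  0.072     ]
head 1716 [0.58048617 0.02861397 0.09029611] [0.56691227 0.01641282 0.08402047] [0.59444508 0.04445515 0.09307486]
hub 1151 [ 0.61396512 -0.16277015  0.07206115] [ 0.5988043  -0.17844871  0.06858228] [ 0.63028386 -0.14733996  0.07407751]
nt [0.6644 0.0202 0.07  ] y -0.03189519577014588
nb [0.6655 0.0198 0.03  ] y -0.032497152696677134
ptr [0.6542 0.0413 0.052 ] y -0.009342259123803737
```

```bash
python3 -m crank '[{"x":-0.3,"y":-1.2,"z":0,"turn":0},{"x":0,"y":0,"z":3,"turn":0},{"x":0,"y":0,"z":3,"turn":0},{"x":0,"y":0,"z":2.7,"turn":0},{"x":0,"y":0,"z":0,"turn":0}]' 
python3 -m crank '[{"x":0,"y":0,"z":0,"turn":0},{"x":0,"y":0,"z":0,"turn":0},{"x":0,"y":0,"z":0,"turn":0},{"x":0,"y":0,"z":0,"turn":0},{"x":0,"y":0,"z":0,"turn":0}]' 0
python3 -m crank '[{"x":0,"y":0,"z":0,"turn":0},{"x":0,"y":0,"z":0,"turn":0}]'
```

```text
time: 3.1
tool_pos: [0.6423, -0.196, 0.0812]
tool_rot: [-0.003, 0.123, 0.992, 0.001]
contact_force: [-0.5, 0.4, -0.2]
gripper_width: 0.999
grasp_force: 0.0
time: 3.6
tool_pos: [0.6454, -0.1964, 0.0862]
tool_rot: [0.001, 0.123, 0.992, 0.0]
contact_force: [-0.9, 0.8, 5.3]
gripper_width: 0.236
grasp_force: 58.8
time: 3.8
tool_pos: [0.6454, -0.1964, 0.0862]
tool_rot: [0.001, 0.123, 0.992, 0.0]
contact_force: [-1.1, 1.4, 5.9]
gripper_width: 0.234
grasp_force: 58.9
```

```bash
cat > arc.py <<'E'
import sys, numpy as np
from plant import manip
from scipy.spatial.transform import Rotation as R
# arc.py phi0|- n step : rows in tool axes (cm) along the crank circle
q=manip.state()["tool_rot"]; T=R.from_quat(np.roll(q,-1)).as_matrix()
c=np.array([.614,-.1625]); p=manip.state()["tool_pos"][:2]-c
f=np.arctan2(p[1],p[0]) if sys.argv[1]=="-" else float(sys.argv[1]); n=int(sys.argv[2]);s=float(sys.argv[3])
print("phi",np.arctan2(p[1],p[0]),"r",np.hypot(*p))
a=f+s*np.arange(n+1); X=.045*np.c_[np.cos(a),np.sin(a),0*a]; D=np.diff(X,axis=0)@T*100
for i in range(0,n,5): print(";".join("%.2f,%.2f"%tuple(r[:2]) for r in D[i:i+5]))
E
python3 arc.py - 23 -0.3
```

```text
phi -0.8236251183094012 r 0.04620590220091578
0.89,-1.00;1.15,-0.70;1.31,-0.32;1.34,0.08;1.26,0.47
1.07,0.82;0.78,1.10;0.42,1.28;0.02,1.34;-0.38,1.29
-0.74,1.12;-1.04,0.85;-1.25,0.51;-1.34,0.11;-1.31,-0.29
-1.17,-0.66;-0.92,-0.98;-0.59,-1.21;-0.21,-1.33;0.19,-1.33
0.58,-1.21;0.91,-0.99;1.16,-0.68
```

```bash
python3 -m crank '[{"x":0.89,"y":-1.0,"z":0,"turn":0},{"x":1.15,"y":-0.7,"z":0,"turn":0},{"x":1.31,"y":-0.32,"z":0,"turn":0},{"x":1.34,"y":0.08,"z":0,"turn":0},{"x":1.26,"y":0.47,"z":0,"turn":0}]'; python3 arc.py - 1 -0.3
```

```text
time: 4.3
tool_pos: [0.5855, -0.1969, 0.0863]
tool_rot: [0.004, 0.123, 0.992, -0.001]
contact_force: [8.0, 1.2, 1.6]
gripper_width: 0.238
grasp_force: 59.2
phi -2.261801441154078 r 0.04469539314921051
1.11,0.75
```

```bash
python3 -m crank '[{"x":1.07,"y":0.82,"z":0,"turn":0},{"x":0.78,"y":1.10,"z":0,"turn":0},{"x":0.42,"y":1.28,"z":0,"turn":0},{"x":0.02,"y":1.34,"z":0,"turn":0},{"x":-0.38,"y":1.29,"z":0,"turn":0}]'; python3 arc.py - 1 -0.3
python3 -m crank '[{"x":-0.74,"y":1.12,"z":0,"turn":0},{"x":-1.04,"y":0.85,"z":0,"turn":0},{"x":-1.25,"y":0.51,"z":0,"turn":0},{"x":-1.34,"y":0.11,"z":0,"turn":0},{"x":-1.31,"y":-0.29,"z":0,"turn":0}]'; python3 arc.py - 1 -0.3
python3 -m crank '[{"x":-1.17,"y":-0.66,"z":0,"turn":0},{"x":-0.92,"y":-0.98,"z":0,"turn":0},{"x":-0.59,"y":-1.21,"z":0,"turn":0},{"x":-0.21,"y":-1.33,"z":0,"turn":0},{"x":0.19,"y":-1.33,"z":0,"turn":0}]'; python3 arc.py - 1 -0.3
python3 -m crank '[{"x":0.58,"y":-1.21,"z":0,"turn":0},{"x":0.91,"y":-0.99,"z":0,"turn":0},{"x":1.16,"y":-0.68,"z":0,"turn":0},{"x":0,"y":0,"z":0,"turn":0},{"x":0,"y":0,"z":0,"turn":0}]'; python3 arc.py - 1 -0.3; python3 snap.py wrist w3
python3 - <<'E'
from h import *
im,d,K,W=load("w3"); P=cloud(d,K,W)
p=proj(K,W,[.660,.02,.05]); print(p); u,v=map(int,p)
x0=max(0,min(640-200,u-100));y0=max(0,v-75)
print(x0,y0); cv2.imwrite("pics/c4.png",cv2.resize(im[y0:y0+150,x0:x0+200],None,fx=4,fy=4,interpolation=cv2.INTER_CUBIC)[:,:,::-1])
E
```

```text
time: 4.8
tool_pos: [0.579, -0.1361, 0.0862]
tool_rot: [0.0, 0.123, 0.992, -0.002]
contact_force: [-2.4, -4.9, 5.5]
gripper_width: 0.239
grasp_force: 59.8
phi 2.494791648715174 r 0.04380262204552336
-0.70,1.15
time: 5.3
tool_pos: [0.6404, -0.1255, 0.0862]
tool_rot: [-0.0, 0.123, 0.992, 0.001]
contact_force: [-4.7, 1.6, 9.2]
gripper_width: 0.238
grasp_force: 60.1
phi 0.950875630322697 r 0.045422202937385026
-1.16,-0.67
time: 5.8
tool_pos: [0.6542, -0.1857, 0.0862]
tool_rot: [0.002, 0.123, 0.992, 0.001]
contact_force: [-0.6, 6.1, 7.3]
gripper_width: 0.234
grasp_force: 59.8
phi -0.5243980112972239 r 0.0463880789820172
0.56,-1.22
time: 6.3
tool_pos: [0.62, -0.2077, 0.0862]
tool_rot: [0.0, 0.123, 0.992, 0.0]
contact_force: [-2.4, 2.4, 7.5]
gripper_width: 0.235
grasp_force: 59.9
phi -1.438912625798398 r 0.045634944036346846
1.31,-0.30
[[ 0.243  0.925  0.293  0.546]
 [ 0.97  -0.232 -0.073 -0.189]
 [ 0.     0.301 -0.953  0.229]
 [ 0.     0.     0.     1.   ]]
[679.7486002  201.26693712]
440 126
```

View pics/c4.png

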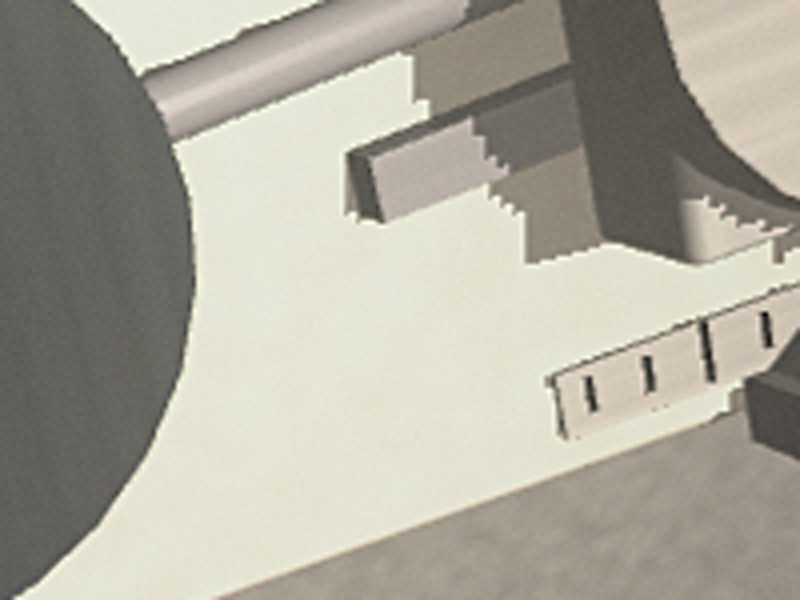

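Crop c4 shows only the wheel (left), the scale's start (560,380) and the rider's edge (780,400); the pointer is out of view. I'll release, rise and look from in front of the mark.

```bash
python3 -m crank '[{"x":0,"y":0,"z":0,"turn":0},{"x":0,"y":0,"z":0,"turn":0},{"x":0,"y":0,"z":0,"turn":0},{"x":0,"y":0,"z":0,"turn":0}]' 100 | grep -E "width|pos"
python3 -m crank '[{"x":0,"y":0,"z":-3.4,"turn":0},{"x":0,"y":0,"z":-3.4,"turn":0},{"x":0,"y":0,"z":-3.4,"turn":0},{"x":2.5,"y":3.9,"z":0,"turn":0},{"x":2.5,"y":3.9,"z":0,"turn":0}]'| grep -E "width|pos"
python3 -m crank '[{"x":2.5,"y":3.9,"z":0,"turn":0},{"x":2.5,"y":3.9,"z":0,"turn":0},{"x":0,"y":0,"z":0,"turn":0},{"x":0,"y":0,"z":0,"turn":0},{"x":0,"y":0,"z":0,"turn":0}]'; python3 snap.py wrist w4
python3 - <<'E'
from h import *
im,d,K,W=load("w4")
u,v=map(int,proj(K,W,[.660,.02,.05])); print(u,v)
x0,y0=u-75,v-62; print(x0,y0); cv2.imwrite("pics/c5.png",cv2.resize(im[y0:y0+115,x0:x0+150],None,fx=5,fy=5,interpolation=cv2.INTER_CUBIC)[:,:,::-1])
E
```

```text
tool_pos: [0.6195, -0.208, 0.0838]
gripper_width: 0.903
tool_pos: [0.591, -0.1204, 0.1884]
gripper_width: 1.005
time: 7.75
tool_pos: [0.5611, -0.033, 0.1864]
tool_rot: [0.0, 0.123, 0.992, -0.0]
contact_force: [-1.2, -0.3, -1.1]
gripper_width: 1.001
grasp_force: 0.0
[[ 0.244  0.925  0.292  0.487]
 [ 0.97  -0.232 -0.074 -0.014]
 [-0.001  0.301 -0.954  0.329]
 [ 0.     0.     0.     1.   ]]
385 261
310 199
```

View pics/c5.png

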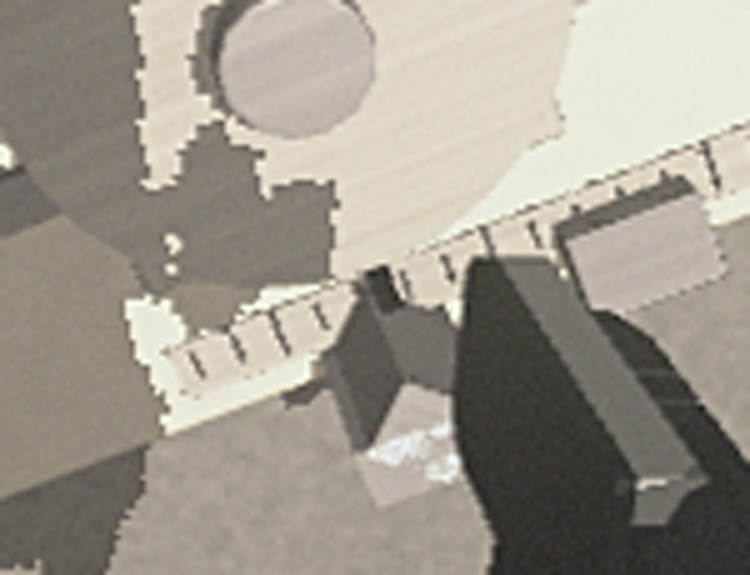

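Crop c5: the pointer tip is at about (391,304), just touching the tall rider's nose edge, which runs from about (381,300) to its top at (408,382).

```bash
python3 - <<'E'
from h import *
im,d,K,W=load("w4"); P=cloud(d,K,W); hub=np.array([.614,-.1625]); 
g=lambda u,v:(310+u/5,199+v/5)
for yaw in (.175,.184,.193):
    b=np.array([-np.sin(yaw),np.cos(yaw)])
    for n,p,z in(("ptr",(391,304),.0515),("ptrb",(391,304),.049),("nt",(408,382),.07),("nb",(381,305),.03),("head",(297,68),.091)):
        p=ray(K,W,*g(*p),z); print(n,p.round(4),"y",round((p[:2]-hub)@b-.2,4),end=" | ")
    print()
for p in [(385,290),(388,298),(410,392),(405,340)]: u,v=map(int,g(*p)); print(p,P[v,u].round(4))
# bed yaw from the scale-side edge of the white bed and the rail rod: near-line fit in the top view
im,d,K,W=load("top0")
g=lambda u,v:(250+u/3.6,120+v/3.6)
c=[ray(K,W,*g(*p),z)[:2] for p,z in (((22,98),.03),((432,28),.03),((467,203),.03),((50,272),.03))]
for i,j in((0,1),(3,2)): e=c[i]-c[j]; print("edge",np.hypot(*e),np.arctan2(-e[0],e[1]))
for i,j in((1,2),(0,3)): e=c[i]-c[j]; print("edge",np.hypot(*e),np.arctan2(e[1],e[0]))
E
```

```text
ptr [0.6581 0.0227 0.0515] y -0.0253 | ptrb [0.6596 0.023  0.049 ] y -0.0253 | nt [0.6646 0.0205 0.07  ] y -0.0286 | nb [0.671  0.0233 0.03  ] y -0.027 | head [0.5854 0.0097 0.091 ] y -0.0254 | 
ptr [0.6581 0.0227 0.0515] y -0.026 | ptrb [0.6596 0.023  0.049 ] y -0.026 | nt [0.6646 0.0205 0.07  ] y -0.0293 | nb [0.671  0.0233 0.03  ] y -0.0278 | head [0.5854 0.0097 0.091 ] y -0.0255 | 
ptr [0.6581 0.0227 0.0515] y -0.0267 | ptrb [0.6596 0.023  0.049 ] y -0.0267 | nt [0.6646 0.0205 0.07  ] y -0.0301 | nb [0.671  0.0233 0.03  ] y -0.0286 | head [0.5854 0.0097 0.091 ] y -0.0255 | 
(385, 290) [0.6552 0.0222 0.0504]
(388, 298) [0.6566 0.022  0.0501]
(410, 392) [0.666  0.0205 0.0708]
(405, 340) [0.6664 0.0239 0.0526]
edge 0.3667514987779512 0.17516488541787872
edge 0.36582358192404285 0.16563713120619056
edge 0.16066730698481824 0.16962650488531147
edge 0.15717942793878054 0.17551282521438158
```

```bash
python3 -m crank '[{"x":-2.5,"y":-3.9,"z":0,"turn":0},{"x":-2.5,"y":-3.9,"z":0,"turn":0},{"x":-2.5,"y":-3.9,"z":0,"turn":0},{"x":-2.5,"y":-3.9,"z":0,"turn":0},{"x":0,"y":0,"z":0,"turn":0}]' 100 | grep -E "width|pos"
python3 -m crank '[{"x":0,"y":0,"z":3.4,"turn":0},{"x":0,"y":0,"z":3.4,"turn":0},{"x":0,"y":0,"z":3.4,"turn":0},{"x":0,"y":0,"z":0,"turn":0}]'| grep -E "force|pos"
python3 -m crank '[{"x":0,"y":0,"z":0,"turn":0},{"x":0,"y":0,"z":0,"turn":0},{"x":0,"y":0,"z":0,"turn":0},{"x":0,"y":0,"z":0,"turn":0},{"x":0,"y":0,"z":0,"turn":0}]' 0
python3 arc.py -1.439 4 -0.3
```

```text
tool_pos: [0.6203, -0.2146, 0.1858]
gripper_width: 1.002
tool_pos: [0.6153, -0.2067, 0.0776]
contact_force: [-1.0, 0.5, -1.1]
grasp_force: 0.0
time: 9.2
tool_pos: [0.6207, -0.2079, 0.0865]
tool_rot: [0.001, 0.123, 0.992, 0.0]
contact_force: [0.1, 1.5, 3.9]
gripper_width: 0.233
grasp_force: 58.9
phi -1.4248410920529473 r 0.04592704253644421
1.31,-0.30;1.34,0.10;1.25,0.49;1.05,0.84
```

```bash
python3 -m crank '[{"x":1.31,"y":-0.3,"z":0,"turn":0},{"x":1.34,"y":0.1,"z":0,"turn":0},{"x":1.25,"y":0.49,"z":0,"turn":0},{"x":0,"y":0,"z":0,"turn":0},{"x":0,"y":0,"z":0,"turn":0}]'
python3 arc.py - 1 -0.3
python3 -m crank '[{"x":0,"y":0,"z":0,"turn":0},{"x":0,"y":0,"z":0,"turn":0},{"x":0,"y":0,"z":0,"turn":0},{"x":0,"y":0,"z":0,"turn":0}]' 100 | grep -E "width|pos"
python3 -m crank '[{"x":0,"y":0,"z":-3.4,"turn":0},{"x":0,"y":0,"z":-3.4,"turn":0},{"x":0,"y":0,"z":-3.4,"turn":0},{"x":1.5,"y":4.2,"z":0,"turn":0},{"x":1.5,"y":4.2,"z":0,"turn":0}]'| grep -E "width|pos"
python3 -m crank '[{"x":1.2,"y":4.2,"z":0,"turn":0},{"x":1.2,"y":4.2,"z":0,"turn":0},{"x":0,"y":0,"z":0,"turn":0},{"x":0,"y":0,"z":0,"turn":0},{"x":0,"y":0,"z":0,"turn":0}]'; python3 snap.py wrist w5
cat > ptr.py <<'E'
import sys; from h import *
im,d,K,W=load(sys.argv[1]); P=cloud(d,K,W); V=im.max(2); hub=np.array([.614,-.1625]); yaw=.173
b=np.array([-np.sin(yaw),np.cos(yaw)]); a=np.array([np.cos(yaw),np.sin(yaw)])
Q=P[...,:2]-hub; X=Q@a; Y=Q@b-.2; Z=P[...,2]
m=(X>.05)&(X<.0755)&(abs(Y)<.05)&(abs(Z-.05)<.006); print("ptr n",m.sum(),"x",np.percentile(X[m],[1,99]),"y",Y[m].min(),Y[m].mean(),Y[m].max(),"z",np.median(Z[m]))
print("mask ys by x:",[(round(x,3),Y[m&(abs(X-x)<.002)].mean().round(4)) for x in np.arange(.054,.07,.004) if (m&(abs(X-x)<.002)).any()])
r=(X>.05)&(X<.12)&(abs(Y)<.08)&(abs(Z-.07)<.004)
for x in np.arange(X[r].min(),X[r].min()+.03,.003):
    s=r&(X>=x)&(X<x+.003); print("rider top x %.3f y %.4f..%.4f mid %.4f n %d"%(x,Y[s].min(),Y[s].max(),(Y[s].min()+Y[s].max())/2,s.sum()))
h=(abs(Z-.091)<.003)&(abs(X)<.03)&(abs(Y)<.07); print("head mid",(X[h].min()+X[h].max())/2,(Y[h].min()+Y[h].max())/2,h.sum())
E
python3 ptr.py w4; python3 ptr.py w5
```

```text
time: 9.7
tool_pos: [0.5839, -0.1948, 0.0864]
tool_rot: [0.001, 0.123, 0.992, 0.001]
contact_force: [0.5, 6.0, 7.0]
gripper_width: 0.237
grasp_force: 60.7
phi -2.3207817201161784 r 0.04419241725834947
1.07,0.82
tool_pos: [0.5822, -0.1959, 0.0837]
gripper_width: 0.9
tool_pos: [0.5748, -0.1073, 0.1883]
gripper_width: 1.004
time: 11.1
tool_pos: [0.5713, -0.0205, 0.1861]
tool_rot: [-0.0, 0.124, 0.992, -0.0]
contact_force: [0.4, 0.8, 0.1]
gripper_width: 0.999
grasp_force: 0.0
[[ 0.244  0.925  0.291  0.497]
 [ 0.97  -0.233 -0.074 -0.002]
 [-0.001  0.301 -0.954  0.329]
 [ 0.     0.     0.     1.   ]]
ptr n 50 x [0.05003305 0.07530462] y -0.032529110515466086 -0.024134243860300112 0.01612131218911872 z 0.050650030535749735
mask ys by x: [(np.float64(0.066), np.float64(-0.0257)), (np.float64(0.07), np.float64(-0.0261))]
rider top x 0.050 y -0.0475..-0.0033 mid -0.0254 n 112
rider top x 0.053 y -0.0391..-0.0136 mid -0.0264 n 44
ptr n 62 x [0.05014538 0.07520825] y -0.03529197345038279 -0.026568513136939566 0.01514481737492529 z 0.050409492131887
mask ys by x: [(np.float64(0.066), np.float64(-0
[... 298 characters left out ...]
%.4f n %d"%(x,Y[s].min(),Y[s].max(),(Y[s].min()+Y[s].max())/2,s.sum()))
                                                                                  ~~~~~~~~^^
    return umr_minimum(a, axis, None, out, keepdims, initial, where)
ValueError: zero-size array to reduction operation minimum which has no identity
Traceback (most recent call last):
  File "ptr.py", line 9, in <module>
    s=r&(X>=x)&(X<x+.003); print("rider top x %.3f y %.4f..%.4f mid %.4f n %d"%(x,Y[s].min(),Y[s].max(),(Y[s].min()+Y[s].max())/2,s.sum()))
                                                                                  ~~~~~~~~^^
ValueError: zero-size array to reduction operation minimum which has no identity
```

```bash
sed -i 's/r=(X>.05)/r=(X>.07)/; s/X\[r\].min()+.03/X[r].min()+.027/; s/; print("rider top/\n    if s.any(): print("rider top/' ptr.py; python3 ptr.py w5; echo; python3 ptr.py w2;
python3 - <<'E'
from h import *
im,d,K,W=load("w5"); u,v=map(int,proj(K,W,[.662,.022,.05])); x0,y0=u-50,v-38; print(x0,y0)
cv2.imwrite("pics/c6.png",cv2.resize(im[y0:y0+75,x0:x0+100],None,fx=8,fy=8,interpolation=cv2.INTER_CUBIC)[:,:,::-1])
E
```

```text
ptr n 62 x [0.05014538 0.07520825] y -0.03529197345038279 -0.026568513136939566 0.01514481737492529 z 0.050409492131887
mask ys by x: [(np.float64(0.066), np.float64(-0.0284)), (np.float64(0.07), np.float64(-0.0286))]
rider top x 0.080 y -0.0322..-0.0256 mid -0.0289 n 26
rider top x 0.083 y -0.0356..-0.0231 mid -0.0294 n 45
rider top x 0.086 y -0.0377..-0.0204 mid -0.0291 n 49
rider top x 0.089 y -0.0443..-0.0145 mid -0.0294 n 88
rider top x 0.092 y -0.0441..-0.0144 mid -0.0292 n 79
rider top x 0.095 y -0.0440..-0.0146 mid -0.0293 n 84
rider top x 0.098 y -0.0443..-0.0145 mid -0.0294 n 72
rider top x 0.101 y -0.0442..-0.0147 mid -0.0294 n 83
rider top x 0.104 y -0.0442..-0.0145 mid -0.0293 n 31
head mid 0.000423611907875745 -0.028331306228766867 790

ptr n 267 x [0.05068135 0.07537326] y -0.04511043330459938 -0.005999289786535152 0.003807716952070328 z 0.049198883269010896
mask ys by x: [(np.float64(0.058), np.float64(-0.0098)), (np.float64(0.062), np.float64(-0.0067)), (np.float64(0.066), np.float64(-0.005)), (np.float64(0.07), np.float64(-0.0046))]
rider top x 0.080 y -0.0340..-0.0267 mid -0.0304 n 37
rider top x 0.083 y -0.0357..-0.0238 mid -0.0297 n 57
rider top x 0.086 y -0.0384..-0.0215 mid -0.0300 n 80
rider top x 0.089 y -0.0447..-0.0142 mid -0.0295 n 136
rider top x 0.092 y -0.0448..-0.0136 mid -0.0292 n 134
rider top x 0.095 y -0.0457..-0.0147 mid -0.0302 n 138
rider top x 0.098 y -0.0453..-0.0144 mid -0.0298 n 131
rider top x 0.101 y -0.0448..-0.0143 mid -0.0296 n 130
rider top x 0.104 y -0.0447..-0.0154 mid -0.0300 n 68
head mid 0.0005732401982829838 -0.003986957997036397 1525
324 218
```

View pics/c6.png

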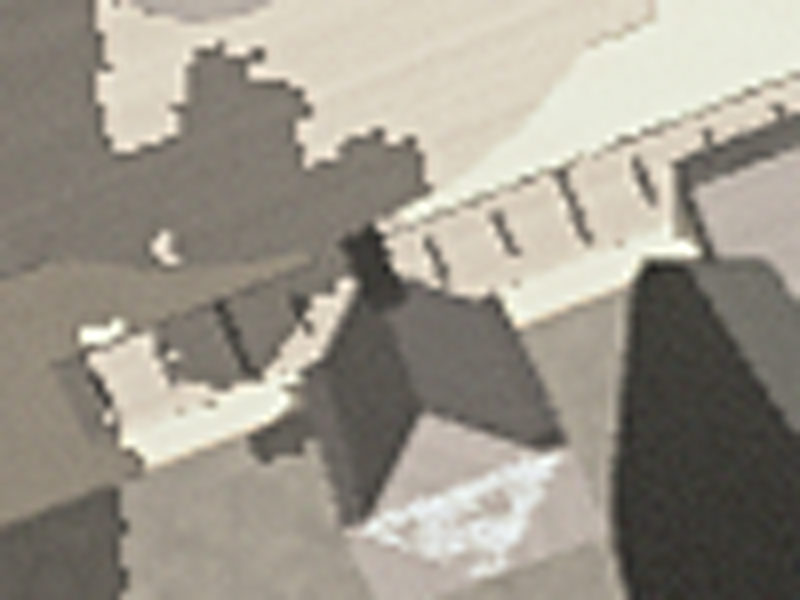

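Crop c6: the pointer tip (388,300) sits almost on the nose, whose top is at (425,412). The rider's mid is y=-29.3 mm and the pointer about -28.5 mm. Casting rays for the remainder.

```bash
python3 - <<'E'
from h import *
im,d,K,W=load("w5"); hub=np.array([.614,-.1625])
for yaw in(.168,.173,.178):
    b=np.array([-np.sin(yaw),np.cos(yaw)])
    for p,z in(((388,300),.0505),((425,412),.07)): q=ray(K,W,324+p[0]/8,218+p[1]/8,z); print(q.round(4),((q[:2]-hub)@b-.2).round(5))
P=cloud(d,K,W)
# yaw from rider back/front + white bed scale-side edge in w2
im,d,K,W=load("w2");P=cloud(d,K,W); 
for n,D in(("w2",P),):
    Q=D.reshape(-1,3); m=(abs(Q[:,2]-.07)<.004)&(abs(Q[:,0]-.68)<.03)&(abs(Q[:,1]-.02)<.04); r=cv2.minAreaRect((Q[m][:,:2]*1000).astype(np.float32)); print(r)
V=im.min(2); print("bed col",im[200,420])
pts=[]
for u in range(370,520,5):
    col=V[150:260,u].astype(int); e=np.where((col[:-1]>150)&(col[1:]<=150))[0]
    if len(e): pts.append(ray(K,W,u,150+e[-1]+.5,.03)[:2])
pts=np.array(pts); vx,vy,x,y=cv2.fitLine((pts*1000).astype(np.float32),cv2.DIST_HUBER,0,.01,.01).ravel(); print("edge yaw",np.arctan2(-vx*np.sign(vy),abs(vy)),len(pts))
E
python3 arc.py -2.321 1 -0.2
```

```text
[0.6597 0.0202 0.0505] -0.02752
[0.6646 0.0202 0.07  ] -0.02833
[0.6597 0.0202 0.0505] -0.0279
[0.6646 0.0202 0.07  ] -0.02873
[0.6597 0.0202 0.0505] -0.02828
[0.6646 0.0202 0.07  ] -0.02914
((676.530517578125, 21.28171157836914), (26.234519958496094, 32.058746337890625), 11.96306037902832)
bed col [230 228 214]
edge yaw 0.0669951 30
phi 1.8632341605991725 r 0.14798208329752618
0.74,0.51
```

```bash
python3 -m crank '[{"x":-1.2,"y":-4.2,"z":0,"turn":0},{"x":-1.2,"y":-4.2,"z":0,"turn":0},{"x":-1.5,"y":-4.2,"z":0,"turn":0},{"x":-1.5,"y":-4.2,"z":0,"turn":0},{"x":0,"y":0,"z":0,"turn":0}]' 100 | grep -E "width|pos"
python3 -m crank '[{"x":0,"y":0,"z":3.4,"turn":0},{"x":0,"y":0,"z":3.4,"turn":0},{"x":0,"y":0,"z":3.4,"turn":0},{"x":0,"y":0,"z":0,"turn":0}]'| grep -E "force|pos"
python3 -m crank '[{"x":0,"y":0,"z":0,"turn":0},{"x":0,"y":0,"z":0,"turn":0},{"x":0,"y":0,"z":0,"turn":0},{"x":0,"y":0,"z":0,"turn":0},{"x":0,"y":0,"z":0,"turn":0}]' 0
python3 arc.py - 1 -0.24
python3 -m crank '[{"x":0.45,"y":0.31,"z":0,"turn":0},{"x":0.44,"y":0.32,"z":0,"turn":0},{"x":0,"y":0,"z":0,"turn":0},{"x":0,"y":0,"z":0,"turn":0}]'
python3 arc.py - 1 -0.24
```

```text
tool_pos: [0.5821, -0.2021, 0.1863]
gripper_width: 1.0
tool_pos: [0.5782, -0.1945, 0.078]
contact_force: [-0.2, 0.4, -0.8]
grasp_force: 0.0
time: 12.55
tool_pos: [0.5841, -0.1953, 0.0866]
tool_rot: [0.002, 0.123, 0.992, 0.0]
contact_force: [1.0, 3.9, 5.8]
gripper_width: 0.237
grasp_force: 59.3
phi -2.3096537093550946 r 0.04441660529601302
0.88,0.62
time: 12.95
tool_pos: [0.5777, -0.1877, 0.0866]
tool_rot: [0.003, 0.123, 0.992, -0.0]
contact_force: [5.3, 0.9, 4.5]
gripper_width: 0.236
grasp_force: 59.3
phi -2.535254085861787 r 0.04413808275082072
0.72,0.80
```

```bash
python3 -m crank '[{"x":0,"y":0,"z":0,"turn":0},{"x":0,"y":0,"z":0,"turn":0},{"x":0,"y":0,"z":0,"turn":0},{"x":0,"y":0,"z":0,"turn":0}]' 100 | grep -E "width|pos"
python3 -m crank '[{"x":0,"y":0,"z":-3.4,"turn":0},{"x":0,"y":0,"z":-3.4,"turn":0},{"x":0,"y":0,"z":-3.4,"turn":0},{"x":1.8,"y":-4.1,"z":0,"turn":0},{"x":1.8,"y":-4.1,"z":0,"turn":0}]'| grep -E "width|pos"
python3 -m crank '[{"x":1.8,"y":-4.1,"z":0,"turn":0},{"x":1.8,"y":-4.1,"z":0,"turn":0},{"x":0,"y":0,"z":0,"turn":0},{"x":0,"y":0,"z":0,"turn":0},{"x":0,"y":0,"z":0,"turn":0}]'; python3 snap.py wrist w6
cat > clip.py <<'E'
import sys; from h import *
im,d,K,W=load(sys.argv[1]); c=np.array(eval(sys.argv[2])); z0=float(sys.argv[3]); P=cloud(d,K,W); R=P[...,:2]-c; near=np.hypot(R[...,0],R[...,1])<.085
sat=im.max(2).astype(int)-im.min(2); print("bench z",np.median(P[...,2][near]))
pl=near&(P[...,2]>z0+.0035)&(P[...,2]<z0+.012)&(sat<50); g=near&(P[...,2]>z0+.036)&(P[...,2]<z0+.05)&(sat<50)
for n,m in(("plate",pl),("grip",g)):
    m=cv2.morphologyEx(m.astype(np.uint8),cv2.MORPH_OPEN,np.ones((2,2))); k,l,st,_=cv2.connectedComponentsWithStats(m); 
    for i in range(1,k):
        if st[i,4]>60:
            q=(P[l==i][:,:2]*1000).astype(np.float32); print(n,st[i],np.round(P[l==i].mean(0),4),cv2.minAreaRect(q))
E
python3 clip.py w6 "(.42,-.32)" 0
```

```text
tool_pos: [0.5748, -0.1872, 0.0836]
gripper_width: 0.903
tool_pos: [0.5209, -0.2587, 0.1882]
gripper_width: 1.003
time: 14.35
tool_pos: [0.4659, -0.3282, 0.1861]
tool_rot: [-0.0, 0.123, 0.992, 0.0]
contact_force: [0.5, 0.3, -0.4]
gripper_width: 1.002
grasp_force: 0.0
[[ 0.243  0.925  0.291  0.392]
 [ 0.97  -0.232 -0.073 -0.309]
 [ 0.     0.3   -0.954  0.329]
 [ 0.     0.     0.     1.   ]]
bench z 0.2530766360548734
plate [ 270   86   75   98 2488] [ 0.4195 -0.3213  0.008 ] ((425.7781982421875, -325.0688171386719), (50.60065460205078, 95.32624816894531), 50.56291198730469)
grip [308  96  24  31 437] [ 0.4013 -0.3061  0.0401] ((402.6123046875, -306.33245849609375), (17.42988395690918, 28.42445182800293), 55.071388244628906)
```

View pics/w6.png

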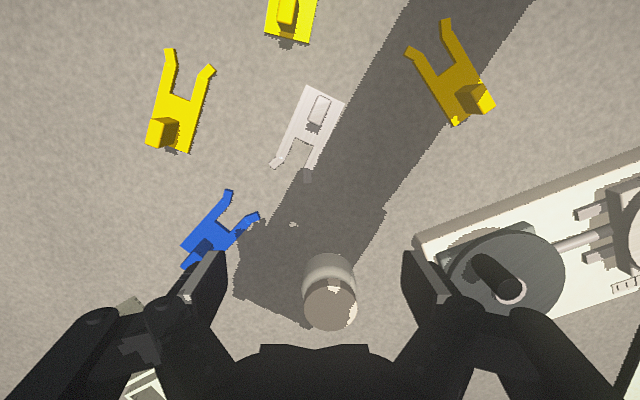

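w6: the steel clip is at (305,128), with the grip at (320,110) and the fork pointing lower left. The neighbouring yellow and blue ones are clear of the fingers. The plate measures 95 x 51 mm, as given.

```bash
python3 -m crank '[{"x":3.35,"y":0.3,"z":0,"turn":0},{"x":3.35,"y":0.3,"z":0,"turn":0},{"x":0,"y":0,"z":2,"turn":0.147},{"x":0,"y":0,"z":3,"turn":0.147},{"x":0,"y":0,"z":3,"turn":0.147}]' 50 | grep -E "width|pos"
python3 -m crank '[{"x":0,"y":0,"z":0,"turn":0},{"x":0,"y":0,"z":0,"turn":0},{"x":0,"y":0,"z":0,"turn":0}]'
```

```text
tool_pos: [0.4031, -0.306, 0.1063]
gripper_width: 0.503
time: 15.2
tool_pos: [0.4034, -0.3072, 0.1083]
tool_rot: [0.001, 0.336, 0.942, -0.001]
contact_force: [-0.3, -0.6, 0.1]
gripper_width: 0.502
grasp_force: 0.0
```

```bash
python3 -m crank '[{"x":0,"y":0,"z":3.5,"turn":0},{"x":0,"y":0,"z":3.5,"turn":0},{"x":0,"y":0,"z":2.5,"turn":0},{"x":0,"y":0,"z":0,"turn":0},{"x":0,"y":0,"z":0,"turn":0}]' | grep -E "width|pos|force"
python3 -m crank '[{"x":0,"y":0,"z":0,"turn":0},{"x":0,"y":0,"z":0,"turn":0},{"x":0,"y":0,"z":0,"turn":0},{"x":0,"y":0,"z":0,"turn":0},{"x":0,"y":0,"z":0,"turn":0}]' 0
python3 -m crank '[{"x":0,"y":0,"z":-3,"turn":0},{"x":0,"y":0,"z":-4,"turn":0},{"x":0,"y":0,"z":-4,"turn":0},{"x":0,"y":0,"z":-4,"turn":0},{"x":0,"y":0,"z":0,"turn":0}]'
```

```text
tool_pos: [0.4031, -0.3075, 0.0129]
contact_force: [0.5, -0.2, 0.9]
gripper_width: 0.497
grasp_force: 0.0
time: 16.2
tool_pos: [0.4036, -0.3082, 0.0139]
tool_rot: [0.002, 0.337, 0.941, -0.001]
contact_force: [0.3, 0.6, 7.3]
gripper_width: 0.153
grasp_force: 59.6
time: 16.7
tool_pos: [0.405, -0.3096, 0.1692]
tool_rot: [0.006, 0.337, 0.941, -0.003]
contact_force: [-0.3, -0.2, -1.4]
gripper_width: 0.154
grasp_force: 58.5
```

```bash
python3 -m crank '[{"x":0,"y":0,"z":-0.4,"turn":-0.138},{"x":0,"y":0,"z":-0.4,"turn":-0.138},{"x":0,"y":0,"z":-0.4,"turn":-0.138},{"x":0,"y":0,"z":-0.4,"turn":-0.138},{"x":0,"y":0,"z":-0.4,"turn":-0.138}]' | grep -E "pos|rot"
python3 -m crank '[{"x":-2.1,"y":3.75,"z":0,"turn":0},{"x":-2.1,"y":3.75,"z":0,"turn":0},{"x":-2.1,"y":3.75,"z":0,"turn":0},{"x":-2.1,"y":3.75,"z":0,"turn":0},{"x":-2.1,"y":3.75,"z":0,"turn":0}]' | grep pos
python3 -m crank '[{"x":-2.1,"y":3.75,"z":0,"turn":0},{"x":-2.1,"y":3.75,"z":0,"turn":0},{"x":-2.1,"y":3.75,"z":0,"turn":0},{"x":0,"y":0,"z":0,"turn":0},{"x":0,"y":0,"z":0,"turn":0}]'
python3 snap.py wrist w7; python3 ptr.py w7
python3 - <<'E'
from h import *
im,d,K,W=load("w7");P=cloud(d,K,W);Q=P.reshape(-1,3);m=(abs(Q[:,2]-.091)<.004)&(np.hypot(Q[:,0]-.585,Q[:,1]-.006)<.03)
print(m.sum(),cv2.minEnclosingCircle((Q[m][:,:2]*1000).astype(np.float32)))
E
```

```text
tool_pos: [0.4016, -0.3062, 0.1805]
tool_rot: [-0.0, -0.004, 1.0, 0.0]
tool_pos: [0.5067, -0.1171, 0.1806]
time: 18.2
tool_pos: [0.569, -0.0054, 0.1803]
tool_rot: [-0.001, -0.002, 1.0, -0.0]
contact_force: [0.1, -0.3, -0.9]
gripper_width: 0.152
grasp_force: 58.9
[[-0.005  0.954  0.299  0.493]
 [ 1.     0.005  0.001 -0.006]
 [-0.001  0.299 -0.954  0.323]
 [ 0.     0.     0.     1.   ]]
ptr n 2 x [0.05003792 0.05032002] y 0.007356728048118738 0.010380361867155255 0.013403995686191772 z 0.05561159913804328
mask ys by x: []
rider top x 0.095 y -0.0441..-0.0431 mid -0.0436 n 3
rider top x 0.098 y -0.0439..-0.0436 mid -0.0437 n 3
rider top x 0.101 y -0.0443..-0.0433 mid -0.0438 n 3
rider top x 0.104 y -0.0436..-0.0435 mid -0.0435 n 2
head mid -0.010299671232654429 -0.027739641562079143 91
101 ((575.599609375, 5.660343647003174), 9.931904792785645)
```

```bash
python3 -m crank '[{"x":3.6,"y":0.4,"z":0,"turn":0},{"x":3.7,"y":0.4,"z":0,"turn":0},{"x":3.6,"y":0.3,"z":0,"turn":0},{"x":0,"y":0,"z":0,"turn":0},{"x":0,"y":0,"z":0,"turn":0}]' | grep -E "pos|rot"
python3 snap.py wrist w8
python3 - <<'E'
from h import *
im,d,K,W=load("w8");P=cloud(d,K,W);Q=P.reshape(-1,3);m=(abs(Q[:,2]-.091)<.004)&(np.hypot(Q[:,0]-.585,Q[:,1]-.006)<.03)
print(m.sum(), cv2.minEnclosingCircle((Q[m][:,:2]*1000).astype(np.float32)) if m.any() else "")
m=(abs(Q[:,2]-.068)<.003)&(np.hypot(Q[:,0]-.585,Q[:,1]-.006)<.07); q=Q[m]
q=q[np.hypot(q[:,0]-.585,q[:,1]-.006)>.03]
print(m.sum(), q.min(0),q.max(0), np.median(q[:,2]))
E
python3 -m crank '[{"x":0,"y":0,"z":3,"turn":0},{"x":0,"y":0,"z":3,"turn":0},{"x":0,"y":0,"z":2.6,"turn":0},{"x":0,"y":0,"z":1,"turn":0},{"x":0,"y":0,"z":0,"turn":0}]'
```

```text
tool_pos: [0.4598, 0.0036, 0.1812]
tool_rot: [0.001, -0.0, 1.0, -0.0]
[[-0.001  0.953  0.302  0.383]
 [ 1.     0.001 -0.     0.004]
 [-0.001  0.302 -0.953  0.324]
 [ 0.     0.     0.     1.   ]]
603 ((584.8642578125, 6.298474311828613), 14.563067436218262)
823 [ 0.60677286 -0.01931013  0.06670708] [0.63481057 0.02631536 0.07012166] 0.06832174597250701
time: 19.3
tool_pos: [0.46, 0.0043, 0.0839]
tool_rot: [-0.002, -0.001, 1.0, 0.0]
contact_force: [-1.0, -0.1, -0.2]
gripper_width: 0.15
grasp_force: 59.0
```

```bash
python3 -m crank '[{"x":0,"y":0.2,"z":0.05,"turn":0},{"x":-1.5,"y":0,"z":0,"turn":0},{"x":-1.5,"y":0,"z":0,"turn":0},{"x":-1.0,"y":0,"z":0,"turn":0},{"x":0,"y":0,"z":0,"turn":0}]' | grep -E "pos|rot|force"
python3 -m crank '[{"x":-1,"y":0,"z":0,"turn":0},{"x":-1,"y":0,"z":0,"turn":0},{"x":-0.8,"y":0,"z":0,"turn":0},{"x":0,"y":0,"z":0,"turn":0},{"x":0,"y":0,"z":0,"turn":0}]'
```

```text
tool_pos: [0.5025, 0.0064, 0.0866]
tool_rot: [0.002, -0.001, 1.0, -0.0]
contact_force: [-0.9, 0.1, -1.8]
grasp_force: 58.9
time: 20.3
tool_pos: [0.5283, 0.0067, 0.0846]
tool_rot: [-0.0, -0.001, 1.0, 0.0]
contact_force: [0.5, -0.2, -1.1]
gripper_width: 0.152
grasp_force: 58.9
```

```bash
python3 -m crank '[{"x":-0.4,"y":0,"z":0.1,"turn":0},{"x":-0.4,"y":0,"z":0.05,"turn":0},{"x":0,"y":0,"z":0,"turn":0},{"x":0,"y":0,"z":0,"turn":0}]' | grep -E "pos|force"
python3 -m crank '[{"x":-0.2,"y":0,"z":0,"turn":0},{"x":-0.2,"y":0,"z":0,"turn":0},{"x":0,"y":0,"z":0,"turn":0},{"x":0,"y":0,"z":0,"turn":0}]' | grep -E "pos|force"
```

```text
tool_pos: [0.5364, 0.0067, 0.0832]
contact_force: [-0.2, 0.5, -0.8]
grasp_force: 58.9
tool_pos: [0.5404, 0.0067, 0.0834]
contact_force: [0.6, 0.1, -1.6]
grasp_force: 58.9
```

```bash
for i in 1 2 3; do :; done
python3 -m crank '[{"x":-0.1,"y":0,"z":0,"turn":0},{"x":0,"y":0,"z":0,"turn":0},{"x":0,"y":0,"z":0,"turn":0}]' | grep -E "pos|force"
python3 -m crank '[{"x":-0.1,"y":0,"z":0,"turn":0},{"x":0,"y":0,"z":0,"turn":0},{"x":0,"y":0,"z":0,"turn":0}]' | grep -E "pos|force"
```

```text
tool_pos: [0.5414, 0.0067, 0.0833]
contact_force: [-0.1, 0.3, -1.6]
grasp_force: 58.9
tool_pos: [0.5424, 0.0067, 0.0833]
contact_force: [-0.3, -0.3, -1.0]
grasp_force: 58.9
```

```bash
python3 -m crank '[{"x":-0.1,"y":0,"z":0,"turn":0},{"x":0,"y":0,"z":0,"turn":0},{"x":0,"y":0,"z":0,"turn":0}]' | grep -E "pos|contact"
python3 -m crank '[{"x":-0.1,"y":0,"z":0,"turn":0},{"x":0,"y":0,"z":0,"turn":0},{"x":0,"y":0,"z":0,"turn":0}]' | grep -E "pos|contact"
python3 snap.py scene s2
python3 - <<'E'
from h import *
im,d,K,W=load("s2");P=cloud(d,K,W);Q=P.reshape(-1,3)
for z,t in((.09,.004),(.0735,.004)):
  m=(abs(Q[:,2]-z)<t)&(np.hypot(Q[:,0]-.575,Q[:,1]-.006)<.06); q=Q[m]; print(z,m.sum(),q.min(0).round(4),q.max(0).round(4))
u,v=map(int,proj(K,W,[.57,.006,.08])); print(u,v)
cv2.imwrite("pics/c7.png",cv2.resize(im[v-35:v+40,u-50:u+50],None,fx=8,fy=8,interpolation=cv2.INTER_CUBIC)[:,:,::-1])
E
```

```text
tool_pos: [0.5434, 0.0067, 0.0833]
contact_force: [0.2, -0.3, -1.5]
tool_pos: [0.5444, 0.0067, 0.0833]
contact_force: [0.2, 0.8, -0.7]
[[-0.115  0.748 -0.654  1.087]
 [ 0.993  0.079 -0.084  0.018]
 [-0.011 -0.659 -0.752  0.797]
 [ 0.     0.     0.     1.   ]]
0.09 143 [ 0.5497 -0.0121  0.0861] [0.6005 0.0237 0.094 ]
0.0735 478 [ 0.5264 -0.0474  0.0695] [0.6343 0.0599 0.0775]
344 230
```

View pics/c7.png

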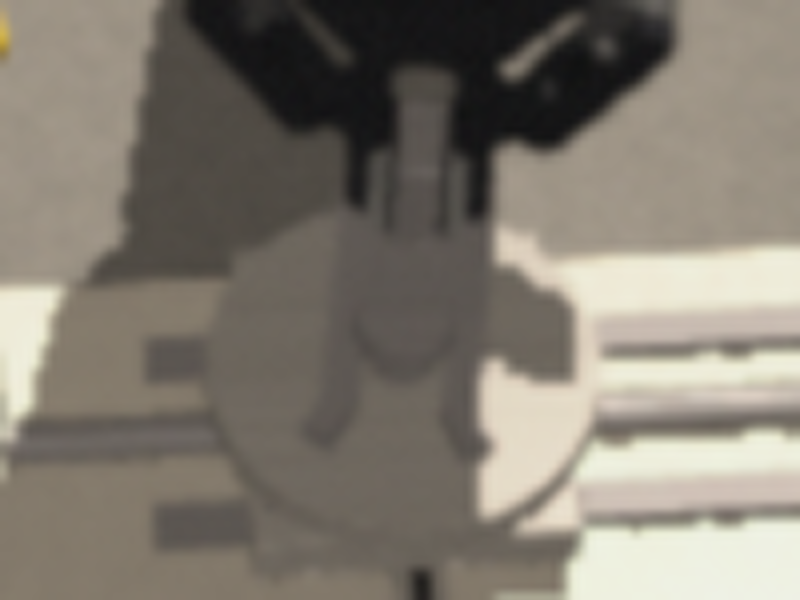

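The fork straddles the neck under the head, with tips at about (325,430) and (470,445), flat on the table. I've now viewed 12 pictures, over the limit of 10, so no more viewing; the rest goes by force and numbers. Next I push home until contact.

```bash
python3 -m crank '[{"x":-0.1,"y":0,"z":0,"turn":0},{"x":0,"y":0,"z":0,"turn":0},{"x":0,"y":0,"z":0,"turn":0}]' | grep -E "pos|contact"
python3 -m crank '[{"x":-0.1,"y":0,"z":0,"turn":0},{"x":0,"y":0,"z":0,"turn":0},{"x":0,"y":0,"z":0,"turn":0}]' | grep -E "pos|contact"
python3 - <<'E'
from h import *
im,d,K,W=load("s2");P=cloud(d,K,W);Q=P.reshape(-1,3)
m=(Q[:,2]>.072)&(Q[:,2]<.080)&(abs(Q[:,1]-.0065)<.028)&(Q[:,0]>.56)&(Q[:,0]<.64); q=Q[m]
print("fork tips x percentiles",np.percentile(q[:,0],[50,90,97,99.5]),len(q), "left/right max", q[q[:,1]>.006][:,0].max(),q[q[:,1]<.006][:,0].max())
E
```

```text
tool_pos: [0.5446, 0.0067, 0.0833]
contact_force: [-4.9, -0.3, 2.3]
tool_pos: [0.5448, 0.0067, 0.0833]
contact_force: [-9.0, -0.0, 6.4]
fork tips x percentiles [0.59181527 0.61358018 0.6156371  0.61854994] 217 left/right max 0.6186527648780042 0.6195162184014725
```

```bash
python3 -m crank '[{"x":0.1,"y":0,"z":0.05,"turn":0},{"x":0,"y":0,"z":0.05,"turn":0},{"x":0,"y":0,"z":0,"turn":0}]' | grep -E "pos|contact"
python3 -m crank '[{"x":0,"y":0,"z":0,"turn":0},{"x":0,"y":0,"z":0,"turn":0},{"x":0,"y":0,"z":0,"turn":0},{"x":0,"y":0,"z":0,"turn":0},{"x":0,"y":0,"z":0,"turn":0}]' 60 | grep -E "pos|force|width"
python3 -m crank '[{"x":0,"y":0,"z":-1.5,"turn":0},{"x":0,"y":0,"z":-3,"turn":0},{"x":0,"y":0,"z":-4,"turn":0},{"x":0,"y":0,"z":-3,"turn":0},{"x":0,"y":0,"z":0,"turn":0}]' 60
python3 -m crank '[{"x":4,"y":0,"z":0,"turn":0},{"x":4,"y":0,"z":0,"turn":0},{"x":0,"y":0,"z":0,"turn":0},{"x":0,"y":0,"z":0,"turn":0}]' 100 | grep -E "time|pos"
python3 snap.py scene s3 >/dev/null; python3 snap.py wrist w9 >/dev/null; python3 clip.py w9 "(.565,.006)" .068; python3 ptr.py w9; python3 - <<'E'
from h import *
im,d,K,W=load("s3");P=cloud(d,K,W);Q=P.reshape(-1,3)
m=(Q[:,2]>.071)&(Q[:,2]<.080)&(abs(Q[:,1]-.0065)<.028)&(Q[:,0]>.56)&(Q[:,0]<.64); q=Q[m]
print("tips", q[q[:,1]>.006][:,0].max(),q[q[:,1]<.006][:,0].max())
m=(Q[:,2]>.1)&(Q[:,2]<.114)&(abs(Q[:,1]-.0065)<.02)&(Q[:,0]>.51)&(Q[:,0]<.56);q=Q[m];print("grip",len(q),q.min(0),q.max(0))
E
```

```text
tool_pos: [0.5446, 0.0067, 0.0823]
contact_force: [-5.7, 0.4, 3.0]
tool_pos: [0.5456, 0.0066, 0.0824]
contact_force: [-0.3, -0.1, -0.0]
gripper_width: 0.602
grasp_force: 0.0
time: 24.25
tool_pos: [0.5489, 0.0063, 0.205]
tool_rot: [0.006, -0.001, 1.0, -0.001]
contact_force: [0.2, -0.8, 1.0]
gripper_width: 0.598
grasp_force: 0.0
time: 24.65
tool_pos: [0.4649, 0.0065, 0.1974]
bench z 0.03987819429591638
plate [ 291  245   48   82 2011] [0.5613 0.0078 0.0762] ((508.02655029296875, 4.873899459838867), (237.30947875976562, 50.881351470947266), 1.6446402072906494)
grip [307 266  16  29 450] [0.5405 0.0075 0.1093] ((486.02978515625, 6.759057998657227), (193.4860076904297, 14.380132675170898), 0.9711635112762451)
ptr n 14 x [0.0500702  0.07461081] y -0.03088060530375622 -0.022995063821197932 0.013526092402326134 z 0.051082749474651606
mask ys by x: [(np.float64(0.07), np.float64(-0.0292))]
tips 0.6381126564722583 0.6385291513362193
grip 76 [ 5.28497616e-01 -1.04793845e-04  1.00362147e-01] [0.55521639 0.01384273 0.11334217]Traceback (most recent call last):
  File "ptr.py", line 8, in <module>
    for x in np.arange(X[r].min(),X[r].min()+.027,.003):
                       ~~~~~~~~^^
    return umr_minimum(a, axis, None, out, keepdims, initial, where)
ValueError: zero-size array to reduction operation minimum which has no identity
```

The clip's grip lies 44.4 mm behind the spindle axis (45 mm is home) and at the right height. The pointer is at -29.2 mm against the mark at -29.2 mm. Handing in.

```bash
python3 -c "
from plant import manip
print(manip.job_done())"
```

```text
the job is handed in; nothing more can be done
None
```

The pointer is set to the tall rider's point (both measured at -29.2 mm), and the steel clip is fully home in the groove and released; I handed the job in at about 24.8 s without a verdict shown, did not re-measure the jar, box, rack or bottle at the end, and viewed 12 pictures against the limit of 10.

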